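# Slide the specimen board into its notches and lock it

### The arm

A 6-joint arm with a two-finger parallel gripper is mounted at the origin on a cart in front of the work surface, level with it; the furniture and walls round the work are solid. World frame = base frame: x ahead of the robot, y to its left, z up, the work surface at z = 0. Lengths are in m, angles in rad, forces in N, time in s.
With the tool pointing down it reaches from about 0.35 to 0.85 m from the base axis. Payload 8.1 kg.
Tool frame: the origin (TCP) lies on the centre line of the jaws, within the pads' length; the fingertips stand robot.finger_overhang ahead of it and the grasp point (between the pads) lies 5 mm behind it (robot.finger_overhang is the distance from the TCP to the fingertips, in m); z points along the fingers, y is the direction in which the jaws open and shut (so a half turn about z gives the same grasp; the last joint's range is limited). The gripper opens to 93 mm and grips with 3 to 60 N. Pads are 15 mm wide; open, the fingers measure 128 mm over their backs; the gripper's body (75 mm by 188 mm) begins 65 mm behind the grasp point.
Start: joints at [1.247, 0.13, 1.488, -0, 1.523, -0.085], TCP at [0.142, 0.583, 0.233] pointing down, gripper open.
Joint ranges: [-2.96, 2.96], [-0.89, 2.26], [0.02, 2.5], [-1.34, 4.48], [0, 2.73], [-2.66, 2.66]. Speed limits (rad/s): [2.39, 2.39, 2.79, 3.14, 3.14, 3.14].

### API

Orientations are given as a rotation vector (axis times angle).
In Python, from plant import robot gives the robot as it stands. The module is installed in compiled form; this text tells all that it offers.
- The arm moves only by the tool carry_out, never from a script. Its argument "commands" is a list that holds one entry, the list of rows, each a list of 4 numbers: the shift along the tool's x, y, z in cm, then the turn about the tool's z in degrees. In form: [[[tx, ty, tz, roll], ...]]. A call has 1 to 20 rows; each row shifts and turns the commanded pose from where the row before left it, along the tool's axes as they then stand; what a row does not reach is not made up. A row lasts 1/12 s, in which the tool goes at most 41.7 mm and 7.16 degrees, less where a joint would pass 70% of its speed; a pose out of reach is approached as far as the arm can. A call is refused whole if a number of a shift passes 4.17 or a number of a turn 7.16, either way. A call with a gripper value outside its range is refused whole. "claw" is the finger opening in cm, from 0 to 9.3, set as the call begins (left out, the last holds). The fingers move at their own pace and stop on an object; "grip_force" is the grip in N (left out, the last holds). Time passes only in rows, so rows that do not move let the fingers close. It gives the time, the measured TCP pose, the force and the opening at its end, in the units of the state.
- robot.read_state(): the state, without advancing time (a new reading comes with each control period).
- robot.read_camera(name): name is "scene" or "top"; returns the picture (384x512x3 uint8, red, green, blue); there is no depth.
- robot.camera_params(name): a dict with "mtx" (3x3 intrinsics, pixels), "R" (3x3) and "t" (3): a world point X has camera coordinates R X + t. Camera axes: x right, y down, z forward; pixel columns grow to the right and rows downward; lengths in m; the calibration is good to about 2 mm. A picture is of the moment at which its call begins. camera_params takes no time and is no camera call.
- robot.close_job(): hands the job in, once; it reports no verdict.
The state is a dict: "t": time; "q": joint angles; "dq": joint speeds; "joint_torque": joint torques, N m; "tool_pos": TCP position; "orientation": TCP orientation; "force": force on the tool from outside, world axes, zero at the start; "wrist_torque": the same for the moment, N m; "opening": finger opening in m.
Only numpy, scipy, OpenCV 4.12 (cv2) and the standard library are available. Lean on these libraries where they do the work, as an engineer would, in place of code of your own. Each camera call takes 0.05 s, during which the arm holds its last target.

### The job

With closed fingertips push the blue tab so that the plywood board, with the can riding on it, slides along its rails toward the grey gauge head until it drops fully into the notches. Then push the orange keeper inward as far as it goes, so that it locks the board down. Grasp and lift nothing, keep the can standing in its ring, leave the things around the rail where they are, and withdraw the hand.

Things in the scene. Friction and masses are not known exactly. Their poses are not given: they have to be found in the camera images.
- frame: Fixed rail unit, grey base 400 x 164 x 10 mm; origin on the bench midway between the rails; x along the rails, the way to push, y across to the keeper's side, z up. Rail tops 30 mm up, x -180 to 180, y 42 to 70 mm either side; base 10 mm up between them; lips outside to 43 mm. Gauge head: grey block at x = 166 to 210, 60 wide, 90 mm high. Keeper bracket at x = 20 to 70 reaches y = 132 mm.
- seat (a point): Point fixed to the rail unit (same axes) where the board's origin lies when it has dropped home, 22 mm above the bench. Notches: two in each rail top, 22 mm long, 12 mm deep, centred 55 mm before and 55 mm past this point along the rails, yellow marks on the lips beside them. Front and rear feet run on separate tracks and can drop only here, all four together.
- board: Loose plywood board 150 (along the rails) x 136 x 10 mm, 0.65 to 1 kg, on four steel feet 16 mm long, 8 mm high; origin at its centre, level with the soles; axes as the rail unit. It starts 70 to 120 mm short of its seat with its origin 30 mm above the bench, and sinks 8 mm into the notches, whose far walls then stop it (6 mm total play along, 2 mm to each side).
- push_tab (a point): Centre of the rear face of the blue upright tab, flush with the board's rear edge; tab 60 mm wide, 10 thick, 30 high, its top 15 mm above this point; the board's top is 15 mm and its underside 25 mm below it. Push this face along +x of the rail unit. Sliding takes about 2 to 4 N; against the notch walls stay under 15 N and low on the tab, or the board may tip.
- can_seat (a point): Centre of the black plastic ring (inner diameter 60 mm, 6 mm high) on the board's top, where the can's underside stands; moves with the board.
- cargo_can: Empty aluminium can, 56 mm across, 30 mm high, standing loose in the ring on the board; origin at the centre of its underside.
- keeper (a joint): Travel of the sliding keeper in m: 0 = drawn out, 0.024 = home at its stop; starts at 0 to 0.004. It slides inward, along -y of the rail unit, takes about 2 N and stays where it is left. Its steel tongue passes over the board only when the board has dropped home.
- keeper_tab (a point): Centre of the outer face (facing +y of the rail unit) of the orange upright tab on the keeper: 30 mm wide along the rails, 8 thick, 34 high, this point 63 mm and its top 80 mm above the bench. The bracket's guides beside and outside it rise to 48 mm. Push this face along -y of the rail unit.
- stopwatch: Black stopwatch 70 x 58 x 16 mm lying beside the rail unit; origin under its centre. Not to be moved.
- spare_can: Empty aluminium can, 50 mm across, 30 mm high, on the bench beside the rail unit; origin under its centre. Not to be moved.
- cap_teal: Teal cap 29 mm across, 55 mm high, standing on the bench on the keeper's side; origin under its centre. Not to be moved.
Things that resemble listed ones, but are neither listed nor needed, are in the scene too. Of the things that look like the board, the middle-sized one is meant.

How it is judged:
By the outcome, as a careful person would: the job done as asked, in the order asked, and still so for the second after the job is handed in, with the robot touching nothing.
It also fails if it takes over 48 s, if anything falls off the work surface, if the arm or the gripper's body presses on something with over 40 N, if the wrist force passes 120 N, or if a joint passes its speed limit or range.

## Working session

There is one attempt and no reset: what is moved stays moved. The work goes in short steps, Python scripts to look and compute and a tool call to move; the robot and the scene stay as the last step left them, time stands still between calls to the robot, and variables do not carry over. Pictures are saved under pics/ and viewed, and the job is handed in when it is done.

Besides the shell and the picture viewer there is one more tool, called after "Emit:" in YAML: its name, and indented under it one key for each argument. carry_out: Moves the arm, as the interface text tells. Its arguments: {"type":"object","properties":{"commands":{"type":"array","items":{"type":"array","items":{"type":"array","items":{"type":"number"}}}},"claw":{"type":"number"},"grip_force":{"type":"number"}},"required":["commands"]}

```bash
mkdir -p pics; python3 - <<'E'
from plant import robot
import cv2,numpy as np
s=robot.read_state();print(s, robot.finger_overhang)
for n in("scene","top"):
    im=robot.read_camera(n);cv2.imwrite(f"pics/{n}0.png",im[:,:,::-1])
    p=robot.camera_params(n);np.savez(n,**p);print(n,p)
E
```

```text
{'t': 0.0, 'q': array([ 1.24664064e+00,  1.31190009e-01,  1.48926870e+00,  1.47742525e-06,
        1.52303088e+00, -8.53917494e-02]), 'dq': array([-1.46726594e-03, -1.52638068e-03, -7.59986403e-05,  8.65759455e-05,
        6.59175176e-04, -5.55327512e-05]), 'joint_torque': array([-1.19503916e-06, -5.59856236e+01, -4.91752946e+01,  7.66746537e-02,
        3.58322065e-02, -4.29860393e-05]), 'tool_pos': array([0.14169642, 0.58245658, 0.23157603]), 'orientation': array([-3.74113111e-01, -3.11884638e+00,  2.91660611e-03]), 'force': array([ 0.36944279, -1.03882952,  0.35127735]), 'wrist_torque': array([ 0.01708997, -0.01230598, -0.04681854]), 'opening': 0.09285683059199487} 0.014
scene {'mtx': array([[440.02340132,   0.        , 265.0871201 ],
       [  0.        , 440.02340132, 201.95639651],
       [  0.        ,   0.        ,   1.        ]]), 'R': array([[-0.48870251, -0.87232187,  0.01498005],
       [-0.43491745,  0.22869822, -0.87094428],
       [ 0.75631783, -0.43214774, -0.4911534 ]]), 't': array([0.31260197, 0.35332532, 0.49611547])}
top {'mtx': array([[366.45954699,   0.        , 259.08664756],
       [  0.        , 366.45954699, 193.28383194],
       [  0.        ,   0.        ,   1.        ]]), 'R': array([[ 0.05862806, -0.99827899,  0.00134316],
       [-0.97546222, -0.05757397, -0.21250574],
       [ 0.21221735,  0.0111486 , -0.9771589 ]]), 't': array([-0.02960804,  0.66072523,  0.92210035])}
```

View pics/scene0.png

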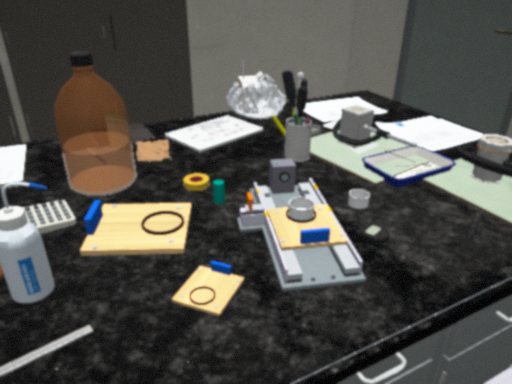

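View pics/top0.png

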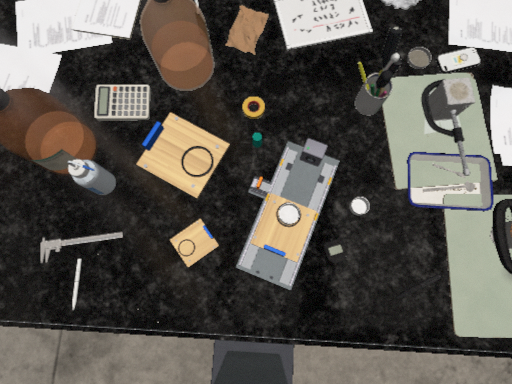

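The scene picture shows the rail unit with the blue tab at about (315,236), the orange keeper at (250,200), and the gauge head at (282,175). In the top view the unit lies around (288,215), with the keeper at (260,183), the can at (288,214) and the tab at (274,250). I'll enlarge these.

```bash
cat > h.py <<'E'
import numpy as np,cv2
def P(n): return np.load(f"{n}.npz")
def proj(n,X):
    p=P(n);c=np.atleast_2d(X)@p['R'].T+p['t'];u=c@p['mtx'].T;return u[:,:2]/u[:,2:]
def ray(n,uv,z):
    p=P(n);d=p['R'].T@np.linalg.solve(p['mtx'],[uv[0],uv[1],1]);o=-p['R'].T@p['t'];return o+d*(z-o[2])/d[2]
E
python3 - <<'E'
from h import *
a=cv2.imread("pics/top0.png")[130:300,225:380];cv2.imwrite("pics/topc.png",cv2.resize(a,None,fx=3.5,fy=3.5,interpolation=cv2.INTER_CUBIC))
a=cv2.imread("pics/scene0.png")[145:295,225:385];cv2.imwrite("pics/scenec.png",cv2.resize(a,None,fx=4,fy=4,interpolation=cv2.INTER_CUBIC))
print(proj("top",[[0.142,.583,.22],[0,0,0]]),proj("scene",[[.142,.583,.22]]))
E
```

```text
[[-38.01091243 411.0097462 ]
 [247.31987102 455.86812621]] [[-208.44643596  623.50125061]]
```

View pics/topc.png

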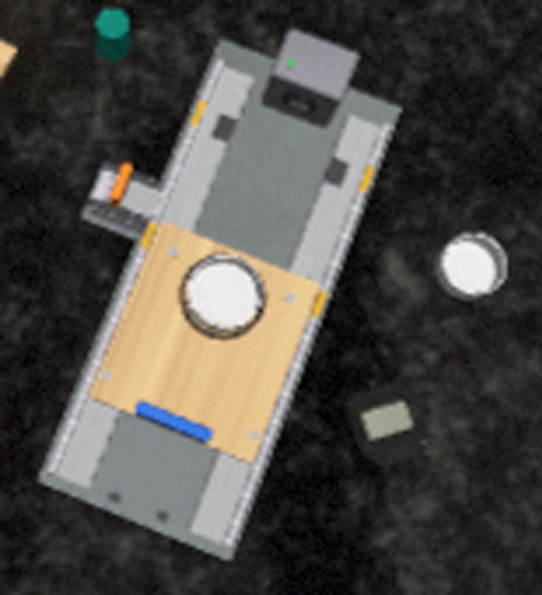

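View pics/scenec.png

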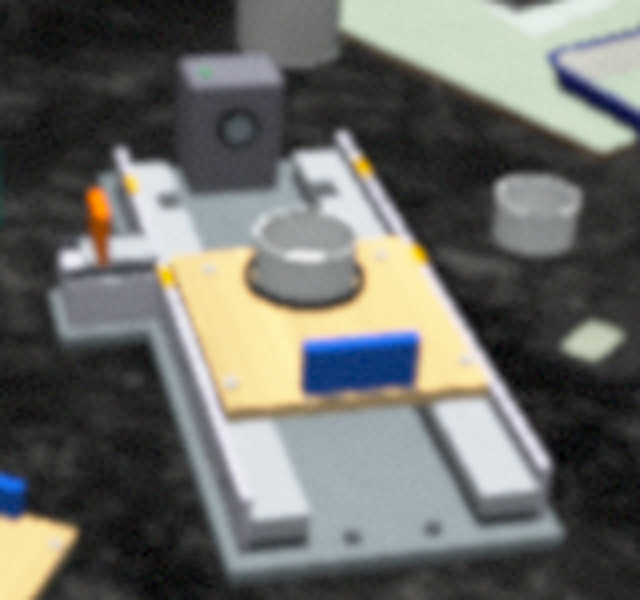

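```bash
cat > fit.py <<'E'
from h import *
from scipy.optimize import least_squares
T=lambda l:(np.array(l,float)+.5)/3.5-.5+[225,130]
S=lambda l:(np.array(l,float)+.5)/4-.5+[225,145]
o=[[-.2,.082,.01],[-.2,-.082,.01],[.2,.082,.01],[.2,-.082,.01]]
ut=T([[40,481],[232,558],[222,41],[401,107]]); us=S([[230,577],[562,538]])
def W(q,o):
    o=np.asarray(o,float);c,s=np.cos(q[2]),np.sin(q[2]);return np.c_[q[0]+c*o[:,0]-s*o[:,1],q[1]+s*o[:,0]+c*o[:,1],o[:,2]]
f=lambda q:np.r_[(proj("top",W(q,o))-ut).ravel(),(proj("scene",W(q,o[:2]))-us).ravel()]
r=least_squares(f,[.5,-.1,-.4]);q=r.x
def L(p): 
    c,s=np.cos(q[2]),np.sin(q[2]);d=p[:2]-q[:2];return np.array([c*d[0]+s*d[1],-s*d[0]+c*d[1]])
E
python3 - <<'E'
from fit import *
np.set_printoptions(precision=4,suppress=True)
print(q,np.degrees(q[2]));print(r.fun.reshape(-1,2))
def show(n,pts,z,cam="top"):
    for p in (T(pts) if cam=="top" else S(pts)): print(n,cam,L(ray(cam,p,z)))
show("marks",[[198,113],[148,236],[367,180],[319,303]],.043)
show("marks",[[131,184],[167,275],[364,166],[421,254]],.043,"scene")
show("notch",[[225,128],[336,172]],.03)
show("board",[[92,400],[251,462],[160,222],[325,285]],.048)
show("board",[[228,412],[490,388]],.048,"scene")
show("tabtop rear",[[138,409],[209,439]],.078)
show("tabtop rear",[[304,343],[418,335]],.078,"scene")
show("keepertop",[[131,165],[125,163],[117,201],[111,198]],.08)
show("keepertop",[[90,190],[104,187]],.08,"scene")
show("can top",[[224,291]],.078)
show("gauge top",[[290,29],[358,55],[269,76],[335,103]],.09)
show("capteal",[[113,22]],.055);show("spare",[[474,265]],.03);show("watch",[[388,420]],.016)
E
```

```text
[ 0.6248 -0.0782 -0.3283] -18.81167502051243
[[-1.0351  0.2734]
 [-0.4442  1.4558]
 [-0.5401 -1.053 ]
 [ 0.3337  0.0457]
 [-0.1362 -1.2083]
 [ 0.7931 -0.772 ]]
marks top [0.1202 0.073 ]
marks top [0.0103 0.0725]
marks top [ 0.1193 -0.0731]
marks top [ 0.0112 -0.072 ]
marks scene [0.1227 0.0739]
marks scene [0.013  0.0721]
marks scene [ 0.124  -0.0739]
marks scene [ 0.0132 -0.0756]
notch top [0.1207 0.0485]
notch top [ 0.1201 -0.0486]
board top [-0.1265  0.0641]
board top [-0.1242 -0.066 ]
board top [0.0234 0.0677]
board top [ 0.0253 -0.071 ]
board scene [-0.1277  0.0682]
board scene [-0.1286 -0.0656]
tabtop rear top [-0.1217  0.0283]
tabtop rear top [-0.1222 -0.0287]
tabtop rear scene [-0.1183  0.0292]
tabtop rear scene [-0.1202 -0.0281]
keepertop top [0.05   0.1036]
keepertop top [0.0498 0.1085]
keepertop top [0.0194 0.1028]
keepertop top [0.0199 0.108 ]
keepertop scene [0.0504 0.1097]
keepertop scene [0.0528 0.1014]
can top top [-0.0145  0.0011]
gauge top top [0.197  0.0286]
gauge top top [ 0.1969 -0.0282]
gauge top top [0.1545 0.0301]
gauge top top [ 0.1533 -0.025 ]
capteal top [0.1623 0.1647]
spare top [ 0.0896 -0.1776]
watch top [-0.0506 -0.1575]
```

The gauge, keeper and rail ends all read about 11 mm low in x. The base is evidently not centred on the origin: it spans about -190 to 210, and the gauge is flush with its end. I'll refit using the listed features.

```bash
cat > fit.py <<'E'
from h import *
from scipy.optimize import least_squares
T=lambda l:(np.array(l,float)+.5)/3.5-.5+[225,130]
S=lambda l:(np.array(l,float)+.5)/4-.5+[225,145]
ot=[[-.19,.082,.01],[-.19,-.082,.01],[.21,.082,.01],[.21,-.082,.01],[.21,.03,.09],[.21,-.03,.09],[.166,.03,.09],[.166,-.03,.09]]
ut=T([[40,481],[232,558],[222,41],[401,107],[290,29],[358,55],[269,76],[335,103]])
os_=[[-.19,.082,.01],[-.19,-.082,.01],[.166,.03,.09],[.166,-.03,.09]]
us=S([[230,577],[562,538],[181,90],[279,84]])
def W(q,o):
    o=np.asarray(o,float);c,s=np.cos(q[2]),np.sin(q[2]);return np.c_[q[0]+c*o[:,0]-s*o[:,1],q[1]+s*o[:,0]+c*o[:,1],o[:,2]]
f=lambda q:np.r_[(proj("top",W(q,ot))-ut).ravel(),(proj("scene",W(q,os_))-us).ravel()]
r=least_squares(f,[.5,-.1,-.4],loss='soft_l1');q=r.x
def L(p): 
    p=np.asarray(p);c,s=np.cos(q[2]),np.sin(q[2]);d=p[:2]-q[:2];return np.array([c*d[0]+s*d[1],-s*d[0]+c*d[1]])
E
python3 - <<'E'
from fit import *
np.set_printoptions(precision=4,suppress=True)
print(q,np.degrees(q[2]));print(f(q).reshape(-1,2))
def show(n,pts,z,cam="top"):
    for p in (T(pts) if cam=="top" else S(pts)): print(n,cam,L(ray(cam,p,z)))
show("marks",[[198,113],[148,236],[367,180],[319,303]],.043)
show("marks",[[131,184],[167,275],[364,166],[421,254]],.043,"scene")
show("board",[[92,400],[251,462],[160,222],[325,285]],.048)
show("board",[[228,412],[490,388]],.048,"scene")
show("tabtop rear",[[138,409],[209,439]],.078)
show("tabtop rear",[[304,343],[418,335]],.078,"scene")
show("keepertop",[[131,165],[125,163],[117,201],[111,198]],.08)
show("keepertop",[[90,190],[104,187]],.08,"scene")
show("can",[[224,291]],.078)
show("capteal",[[113,22]],.055);show("spare",[[474,265]],.03);show("watch",[[388,420]],.016)
print("start tcp",L([.1417,.5825]))
for p in [[-.15,0],[-.12,0],[.0,0],[.045,.15],[.045,.1]]: print(p,W(q,[p+[0]]))
E
```

```text
[ 0.6145 -0.0734 -0.3246] -18.596543880269657
[[-1.4134  0.7636]
 [-0.7306  1.7423]
 [-1.3485 -0.8112]
 [-0.4067  0.1075]
 [-0.9415 -0.9551]
 [ 0.1861 -0.6307]
 [-0.5643 -0.2461]
 [ 1.288  -0.0729]
 [-0.1866 -0.6112]
 [ 0.7675 -0.4153]
 [ 2.3125 -0.5597]
 [ 1.4327 -0.6149]]
marks top [0.1318 0.0713]
marks top [0.0219 0.0713]
marks top [ 0.1303 -0.0748]
marks top [ 0.0222 -0.0733]
marks scene [0.1343 0.0722]
marks scene [0.0246 0.0708]
marks scene [ 0.135  -0.0756]
marks scene [ 0.0242 -0.0768]
board top [-0.115   0.0633]
board top [-0.1131 -0.0668]
board top [0.035  0.0664]
board top [ 0.0364 -0.0723]
board scene [-0.1161  0.0675]
board scene [-0.1175 -0.0664]
tabtop rear top [-0.1102  0.0276]
tabtop rear top [-0.111  -0.0294]
tabtop rear scene [-0.1069  0.0285]
tabtop rear scene [-0.109  -0.0288]
keepertop top [0.0617 0.1022]
keepertop top [0.0615 0.1071]
keepertop top [0.0311 0.1015]
keepertop top [0.0316 0.1067]
keepertop scene [0.0621 0.1083]
keepertop scene [0.0644 0.1   ]
can top [-0.0032 -0.    ]
capteal top [0.1742 0.1629]
spare top [ 0.1002 -0.1791]
watch top [-0.0398 -0.1585]
start tcp [-0.6573  0.4709]
[-0.15, 0] [[ 0.4723 -0.0256  0.    ]]
[-0.12, 0] [[ 0.5007 -0.0351  0.    ]]
[0.0, 0] [[ 0.6145 -0.0734  0.    ]]
[0.045, 0.15] [[0.7049 0.0544 0.    ]]
[0.045, 0.1] [[0.689 0.007 0.   ]]
```

```bash
cat > st.py <<'E'
from fit import *
from plant import robot
from scipy.spatial.transform import Rotation as R
np.set_printoptions(precision=4,suppress=True)
s=robot.read_state();Rm=R.from_rotvec(s['orientation']).as_matrix()
print("t",s['t'],"tcp",s['tool_pos'],"rail",L(s['tool_pos']),"F",s['force'],"open",s['opening'])
print("toolx yaw rel rail -x deg",np.degrees(np.arctan2(Rm[1,0],Rm[0,0])-(q[2]+np.pi)),"toolz",Rm[:,2])
c,sn=np.cos(q[2]),np.sin(q[2]);F=s['force'];print("F rail",c*F[0]+sn*F[1],-sn*F[0]+c*F[1],F[2])
def rel(xr,yr,z): 
    g=W(q,[[xr,yr,z]])[0];print("to",(xr,yr,z),"tool cm",100*Rm.T@(g-s['tool_pos']))
E
python3 - <<'E'
from st import *
rel(-.16,0,.2)
for p in [(95,190),(75,165)]: print(ray("top",p,0),ray("top",p,.15))
E
```

```text
t 0.1 tcp [0.1417 0.5825 0.2317] rail [-0.6572  0.4709] F [ 0.6695  0.9874 -0.1129] open 0.09320820131936555
toolx yaw rel rail -x deg 4.916334987676481 toolz [-0.0005 -0.0016 -1.    ]
F rail 0.3196117142925348 1.1493604692216757 -0.11286852362923963
to (-0.16, 0, 0.2) tool cm [-45.5023 -51.1747   3.2506]
[0.6584 0.4877 0.    ] [0.6284 0.4172 0.15  ]
[0.7301 0.5583 0.    ] [0.6898 0.4777 0.15  ]
```

Emit:
carry_out:
  commands:
    - [[0,0,0,4.9],[-2.5,-2.4,0,0],[-2.6,-2.5,0,0],[-2.6,-2.5,0,0],[-2.6,-2.5,0,0],[-2.6,-2.5,0,0],[-2.6,-2.5,0,0],[-2.6,-2.5,0,0],[-2.6,-2.5,0,0],[-2.6,-2.5,0,0],[-2.6,-2.5,0,0],[-2.6,-2.5,0,0],[-2.6,-2.5,0,0],[-2.6,-2.5,0,0],[-2.6,-2.5,0,0],[-2.6,-2.5,0,0],[-2.6,-2.5,0,0],[-2.6,-2.5,0,0],[-2.6,-2.5,0,0],[0,0,0,0]]
  claw: 0
  grip_force: 20

```text
t: 1.77
tool_pos: [0.443, 0.0036, 0.2322]
orientation: [0.514, 3.099, -0.003]
force: [0.4, 0.2, 0.9]
opening: 0.0002
```

```bash
python3 - <<'E'
from st import *
rel(-.15,0,.064)
E
```

```text
t 1.7667 tcp [0.443  0.0036 0.2322] rail [-0.1871  0.0183] F [0.4245 0.1564 0.857 ] open 0.0002186518267588112
toolx yaw rel rail -x deg -0.24644419908498308 toolz [ 0.     -0.0022 -1.    ]
F rail 0.3524275055858782 0.28362360894629723 0.8569761079826193
to (-0.15, 0, 0.064) tool cm [-3.7059 -1.7761 16.8254]
```

Emit:
carry_out:
  commands:
    - [[-1,-1,2,0],[-1.7,-0.8,2.8,0],[-0.5,0,2.8,0],[-0.3,0,2.8,0],[0,0,2.8,0],[0,0,2.0,0],[0,0,1.2,0],[0,0,0.4,0],[0,0,0,0],[0,0,0,0]]

```text
t: 2.6
tool_pos: [0.4691, -0.0195, 0.0652]
orientation: [0.507, 3.1, 0.0]
force: [0.6, 1.1, -0.6]
opening: 0.0005
```

```bash
python3 - <<'E'
from st import *
rel(-.12,0,.064)
a=robot.read_camera("scene");cv2.imwrite("pics/s1.png",cv2.resize(a[100:320,180:440,::-1],None,fx=2.5,fy=2.5,interpolation=cv2.INTER_CUBIC))
E
```

```text
t 2.6 tcp [ 0.4691 -0.0195  0.0652] rail [-0.1549  0.0047] F [ 0.6142  1.0911 -0.6227] open 0.0005361903686437126
toolx yaw rel rail -x deg 0.02055519922178259 toolz [ 0.0003 -0.     -1.    ]
F rail 0.23421308967011073 1.2300131212375274 -0.6226824505401618
to (-0.12, 0, 0.064) tool cm [-3.4906 -0.4732  0.1179]
```

View pics/s1.png

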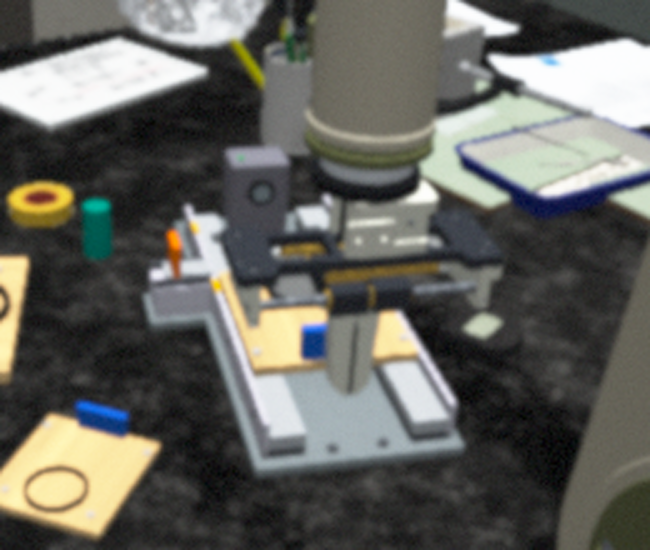

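Emit:
carry_out:
  commands:
    - [[-0.5,-0.4,0.1,0],[-0.8,0,0,0],[-0.8,0,0,0],[-0.4,0,0,0],[-0.3,0,0,0],[-0.3,0,0,0],[-0.3,0,0,0],[-0.3,0,0,0],[-0.3,0,0,0],[-0.3,0,0,0],[0,0,0,0]]

```text
t: 3.57
tool_pos: [0.5088, -0.0373, 0.0636]
orientation: [0.507, 3.1, -0.0]
force: [-1.2, 0.4, -0.0]
opening: 0.0007
```

```bash
python3 - <<'E'
from st import *
rel(-.03,0,.064)
a=robot.read_camera("scene");cv2.imwrite("pics/s2.png",cv2.resize(a[100:320,180:440,::-1],None,fx=2.5,fy=2.5,interpolation=cv2.INTER_CUBIC))
E
```

```text
t 3.5667 tcp [ 0.5088 -0.0373  0.0636] rail [-0.1116  0.0005] F [-1.1766  0.3749 -0.0135] open 0.0007449164953012236
toolx yaw rel rail -x deg 0.013204761871566294 toolz [ 0.0003 -0.0001 -1.    ]
F rail -1.2347405182885005 -0.019913903551416423 -0.013469723296905513
to (-0.03, 0, 0.064) tool cm [-8.1627 -0.0564 -0.0416]
```

View pics/s2.png

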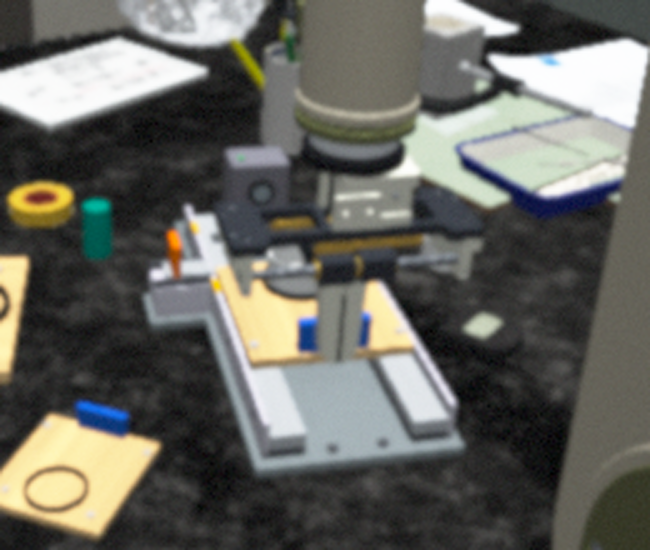

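The fingers are centred on the tab (about (342,335)) and touching it, and the board has just begun to move. Next I'll slide most of the way.

Emit:
carry_out:
  commands:
    - [[-0.3,0,0,0],[-0.5,0,0,0],[-0.5,0,0,0],[-0.5,0,0,0],[-0.5,0,0,0],[-0.5,0,0,0],[-0.5,0,0,0],[-0.5,0,0,0],[-0.5,0,0,0],[-0.5,0,0,0],[-0.5,0,0,0],[-0.5,0,0,0],[-0.5,0,0,0],[-0.5,0,0,0],[-0.5,0,0,0],[-0.5,0,0,0],[-0.4,0,0,0],[-0.3,0,0,0],[0,0,0,0]]

```text
t: 5.2
tool_pos: [0.5899, -0.0646, 0.064]
orientation: [0.507, 3.099, -0.0]
force: [0.2, -0.1, 0.5]
opening: 0.0007
```

```bash
python3 - <<'E'
from st import *
for n in("scene","top"):
    a=robot.read_camera(n);b=a[130:290,210:390] if n=="scene" else a[130:300,225:380];cv2.imwrite(f"pics/{n}3.png",cv2.resize(b[:,:,::-1],None,fx=3.5,fy=3.5,interpolation=cv2.INTER_CUBIC))
E
```

```text
t 5.2 tcp [ 0.5899 -0.0646  0.064 ] rail [-0.0261  0.0006] F [ 0.1861 -0.0772  0.477 ] open 0.0006676002104511268
toolx yaw rel rail -x deg 0.0072737030508037035 toolz [ 0.0012 -0.0003 -1.    ]
F rail 0.20099125896559655 -0.01377998945643489 0.477022897193323
```

View pics/scene3.png

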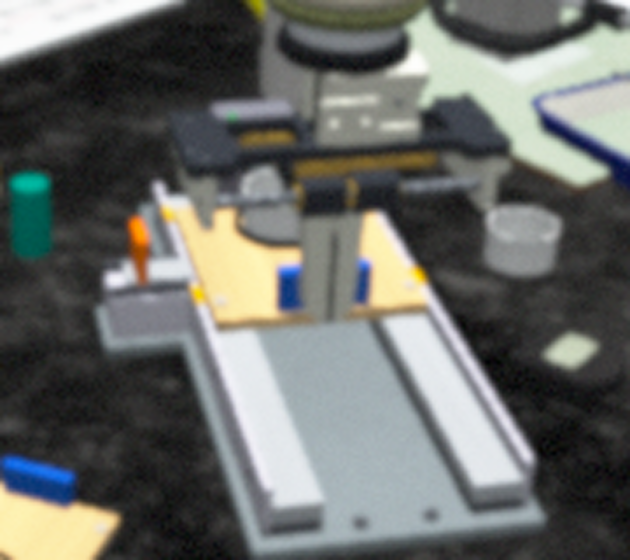

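View pics/top3.png

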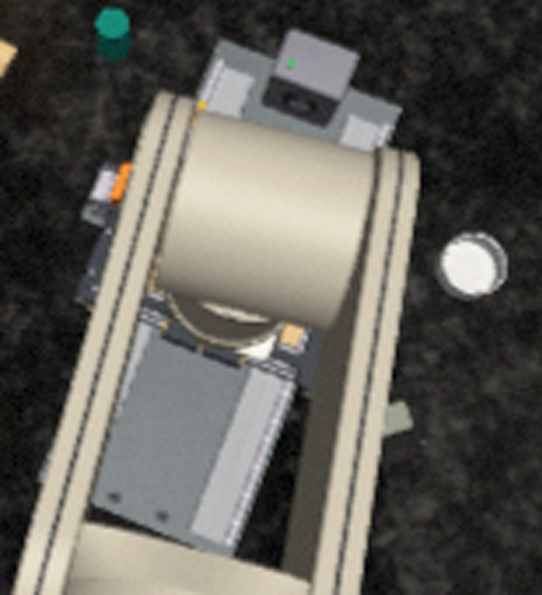

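The board is about 20 mm short and the can is still in its ring. I'll go on slowly.

Emit:
carry_out:
  commands:
    - [[-0.2,0,0,0],[-0.2,0,0,0],[-0.2,0,0,0],[-0.2,0,0,0],[-0.2,0,0,0],[-0.2,0,0,0],[-0.2,0,0,0],[-0.1,0,0,0]]

```text
t: 5.97
tool_pos: [0.6034, -0.0691, 0.0636]
orientation: [0.507, 3.1, -0.0]
force: [-3.3, 1.2, 2.4]
opening: 0.0008
```

Emit:
carry_out:
  commands:
    - [[-0.15,0,0,0],[-0.15,0,0,0]]

```text
t: 6.13
tool_pos: [0.6062, -0.0701, 0.0634]
orientation: [0.507, 3.1, -0.0]
force: [1.3, -0.4, -0.3]
opening: 0.0003
```

```bash
python3 - <<'E'
from st import *
for n in("scene",):
    a=robot.read_camera(n);b=a[130:290,210:390] if n=="scene" else a[130:300,225:380];cv2.imwrite(f"pics/{n}4.png",cv2.resize(b[:,:,::-1],None,fx=3.5,fy=3.5,interpolation=cv2.INTER_CUBIC))
E
```

```text
t 6.1333 tcp [ 0.6062 -0.0701  0.0634] rail [-0.0089  0.0005] F [ 1.2693 -0.4391 -0.2896] open 0.0002737770955382387
toolx yaw rel rail -x deg 0.011542853513492109 toolz [ 0.0001 -0.0001 -1.    ]
F rail 1.343078924481556 -0.011339687870159265 -0.2896085872324725
```

View pics/scene4.png

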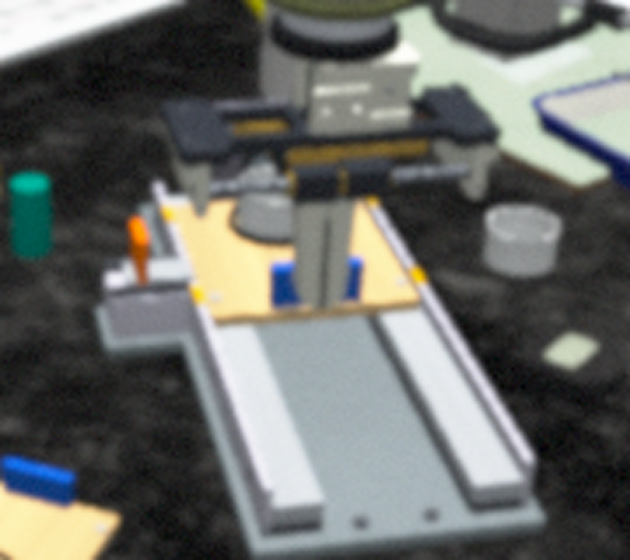

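```bash
python3 - <<'E'
from h import *
from fit import *
a=cv2.imread("pics/scene4.png")[150:350,140:460];cv2.imwrite("pics/s4c.png",cv2.resize(a,None,fx=2.4,fy=2.4,interpolation=cv2.INTER_CUBIC))
C=lambda p:(np.array(p)-[210,130]+.5)*3.5-.5
for x in (-.008,-.002,.004):
  for z in(.038,.048,.03,.04): print(x,z,*[C(proj("scene",W(q,[[x,y,z]]))[0]).round(1) for y in(.068,-.068,.03,-.03)])
E
```

```text
-0.008 0.038 [212.7 326.2] [422.6 307.8] [272.4 321. ] [365.  312.9]
-0.008 0.048 [213.1 312.5] [424.  294.3] [273.  307.3] [366.1 299.3]
-0.008 0.03 [212.5 337.1] [421.5 318.5] [271.9 331.8] [364.1 323.6]
-0.008 0.04 [212.8 323.5] [422.9 305.1] [272.5 318.3] [365.2 310.2]
-0.002 0.038 [210.8 321.2] [419.7 303. ] [270.2 316. ] [362.3 308. ]
-0.002 0.048 [211.2 307.5] [421.1 289.5] [270.8 302.4] [363.4 294.5]
-0.002 0.03 [210.6 332. ] [418.6 313.6] [269.7 326.8] [361.5 318.7]
-0.002 0.04 [210.9 318.5] [420.  300.3] [270.3 313.3] [362.5 305.3]
0.004 0.038 [209.  316.2] [416.8 298.2] [268.  311.1] [359.7 303.1]
0.004 0.048 [209.3 302.6] [418.1 284.8] [268.6 297.5] [360.8 289.7]
0.004 0.03 [208.7 327. ] [415.7 308.8] [267.5 321.8] [358.9 313.8]
0.004 0.04 [209.  313.5] [417.1 295.5] [268.2 308.4] [359.9 300.5]
```

View pics/s4c.png

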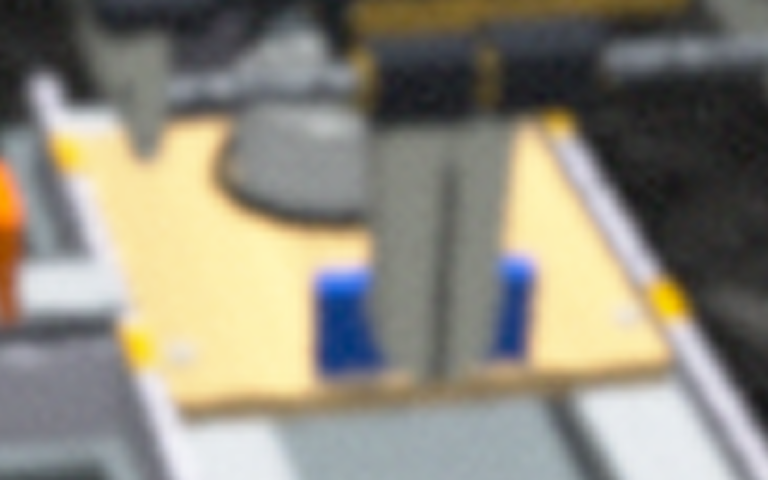

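The board's rear edge matches a board top of about 40 mm (dropped), not 48 mm. I'll check with a couple of light 1 mm nudges.

Emit:
carry_out:
  commands:
    - [[-0.1,0,0,0],[0,0,0,0]]

```text
t: 6.35
tool_pos: [0.607, -0.0703, 0.0635]
orientation: [-0.507, -3.1, 0.0]
force: [-1.0, 1.9, -1.0]
opening: 0.0006
```

Emit:
carry_out:
  commands:
    - [[-0.1,0,0,0],[0,0,0,0]]

```text
t: 6.52
tool_pos: [0.6079, -0.0706, 0.0635]
orientation: [-0.507, -3.1, -0.0]
force: [-1.3, 0.2, -0.8]
opening: 0.0006
```

Emit:
carry_out:
  commands:
    - [[-0.1,0,0,0],[0,0,0,0]]

```text
t: 6.68
tool_pos: [0.6089, -0.0709, 0.0635]
orientation: [-0.507, -3.1, 0.0]
force: [-2.3, 0.8, -1.4]
opening: 0.0004
```

Emit:
carry_out:
  commands:
    - [[-0.1,0,0,0],[0,0,0,0]]

```text
t: 6.85
tool_pos: [0.6099, -0.0713, 0.0636]
orientation: [-0.507, -3.1, 0.0]
force: [-1.2, 0.1, -1.3]
opening: 0.0005
```

```bash
python3 - <<'E'
from st import *
for n in("scene",):
    a=robot.read_camera(n);b=a[170:240,250:340];cv2.imwrite(f"pics/{n}5.png",cv2.resize(b[:,:,::-1],None,fx=8,fy=8,interpolation=cv2.INTER_CUBIC))
E
```

```text
t 6.85 tcp [ 0.6099 -0.0713  0.0636] rail [-0.005   0.0006] F [-1.2152  0.0894 -1.3283] open 0.00045440751049977807
toolx yaw rel rail -x deg 0.015167072899023573 toolz [-0. -0. -1.]
F rail -1.180311547940453 -0.30276855264284513 -1.3282629748684276
```

View pics/scene5.png

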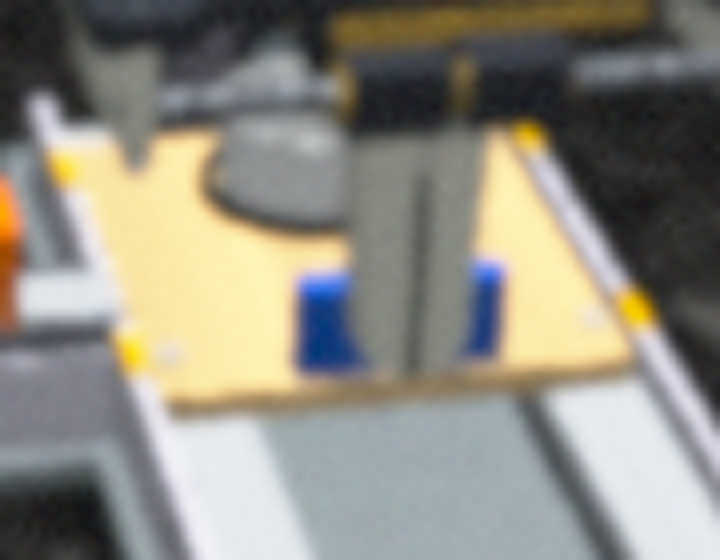

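The geometry agrees with a dropped board: the screw dots line up with the yellow marks for a top at 40 mm. Undropped, the rear edge would have to lie inside the finger. I'll withdraw and check.

Emit:
carry_out:
  commands:
    - [[0.3,0,0,0],[1,0,0,0],[1.5,0,0,0],[1,0,-1,0],[0,0,-3,0],[0,0,-3.5,0],[0,0,-3.5,0],[0,1,-2,0],[0,3,0,0],[0,3.5,0,0],[0,3.5,0,0],[0,3.5,0,0],[0,3,0,0],[0,1.5,0,0],[0,0,0,0]]

```text
t: 8.15
tool_pos: [0.6349, 0.1241, 0.1938]
orientation: [0.502, 3.1, 0.002]
force: [0.1, -0.5, -0.6]
opening: 0.0006
```

```bash
python3 - <<'E'
from st import *
rel(.046,.15,.15)
for n in("scene","top"):
    a=robot.read_camera(n);b=a[150:270,220:370] if n=="scene" else a[130:300,225:380];cv2.imwrite(f"pics/{n}6.png",cv2.resize(b[:,:,::-1],None,fx=4 if n=="scene" else 3.5,fy=4 if n=="scene" else 3.5,interpolation=cv2.INTER_CUBIC))
E
```

```text
t 8.15 tcp [0.6349 0.1241 0.1938] rail [-0.0436  0.1937] F [ 0.0957 -0.5221 -0.6117] open 0.0006454459714215234
toolx yaw rel rail -x deg 0.20493997371470468 toolz [ 0.001   0.0008 -1.    ]
F rail 0.25722477764264673 -0.46428525648786023 -0.6116650348474314
to (0.046, 0.15, 0.15) tool cm [-8.9442 -4.4093  4.3763]
```

View pics/scene6.png

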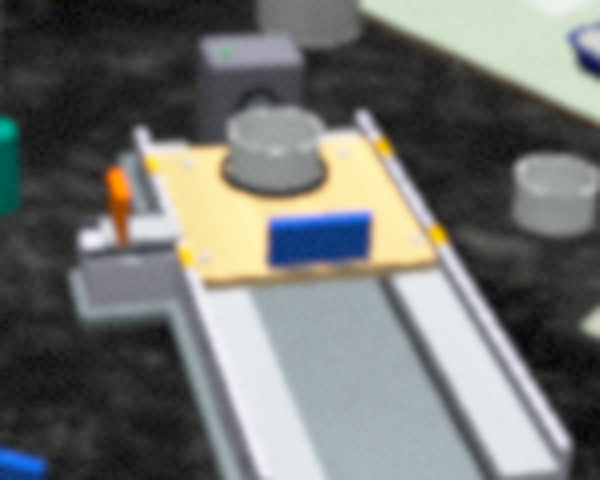

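View pics/top6.png

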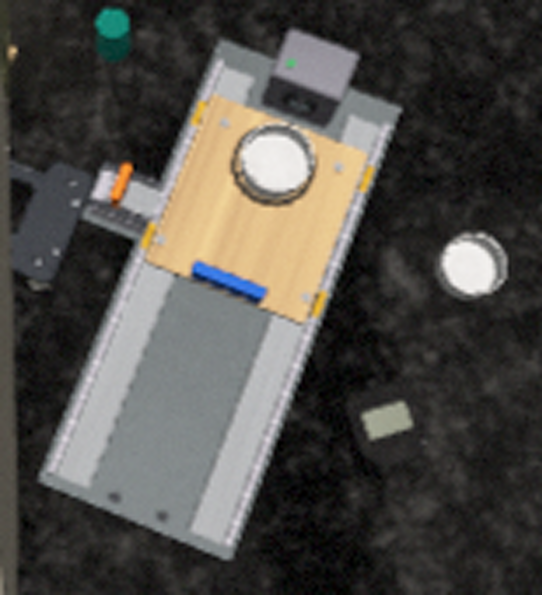

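```bash
python3 - <<'E'
from fit import *
np.set_printoptions(precision=4,suppress=True)
S6=lambda l:(np.array(l,float)+.5)/4-.5+[220,150]
def tri(a,b):
    Ms=[P(n)['mtx']@np.c_[P(n)['R'],P(n)['t']] for n in("top","scene")]
    X=cv2.triangulatePoints(*Ms,a.reshape(2,1),b.reshape(2,1)).ravel();X=X[:3]/X[3];return np.r_[L(X),X[2]]
print("before tabtop",tri(T([138,409]),S([304,343])),tri(T([209,439]),S([418,335])))
print("before rear corners",tri(T([92,400]),S([228,404])),tri(T([251,462]),S([490,383])))
print("after tabtop",tri(T([193,269]),S6([268,220])),tri(T([263,299]),S6([371,213])))
print("after rear corners",tri(T([146,261]),S6([204,278])),tri(T([304,323]),S6([437,259])))
print("screws",tri(T([159,241]),S6([203,257])),tri(T([305,297]),S6([415,239])),tri(T([338,168]),S6([344,153])))
print("screws before",tri(T([105,376]),S([231,382])),tri(T([254,436]),S([465,359])),tri(T([290,297]),S([386,256])))
E
```

```text
before tabtop [-0.11    0.0286  0.08  ] [-0.1109 -0.0287  0.0792]
before rear corners [-0.1145  0.0655  0.0512] [-0.1134 -0.0674  0.0482]
after tabtop [0.0052 0.0293 0.0725] [ 0.0037 -0.0285  0.0725]
after rear corners [0.0029 0.0654 0.0406] [ 0.0036 -0.0681  0.0395]
screws [0.0216 0.0621 0.0426] [ 0.0229 -0.0612  0.0419] [ 0.1315 -0.0493  0.042 ]
screws before [-0.0943  0.061   0.0502] [-0.094  -0.0614  0.0505] [ 0.0164 -0.0518  0.0487]
```

Triangulation shows that the whole board sank about 8 mm, with its top at about 40 mm and its rear at x = 3 mm. It is home. Now the keeper: face at about x 46, y 108 mm.

Emit:
carry_out:
  commands:
    - [[-1.5,-0.4,0,-0.2],[-3,-1,0,0],[-3,-1,0,0],[-1.4,-1,1,0],[0,-0.4,2.5,0],[0,0,3,0],[0,0,3,0],[0,0,2,0],[0,0,1,0],[0,0,0,0],[0,0,0,0]]

```text
t: 9.17
tool_pos: [0.7068, 0.0557, 0.0692]
orientation: [-0.503, -3.101, 0.0]
force: [1.4, 0.3, -0.2]
opening: 0.0003
```

```bash
python3 - <<'E'
from st import *
rel(.046,.126,.068)
for n in("scene",):
    a=robot.read_camera(n);b=a[150:270,200:350];cv2.imwrite(f"pics/{n}7.png",cv2.resize(b[:,:,::-1],None,fx=4,fy=4,interpolation=cv2.INTER_CUBIC))
E
```

```text
t 9.1667 tcp [0.7068 0.0557 0.0692] rail [0.0463 0.1518] F [ 1.4295  0.3416 -0.2129] open 0.0003119285933478561
toolx yaw rel rail -x deg 0.15249734503531612 toolz [-0.0001 -0.0003 -1.    ]
F rail 1.2459195202727595 0.7796593318147307 -0.21290383775830435
to (0.046, 0.126, 0.068) tool cm [ 0.0405 -2.5773  0.1196]
```

View pics/scene7.png

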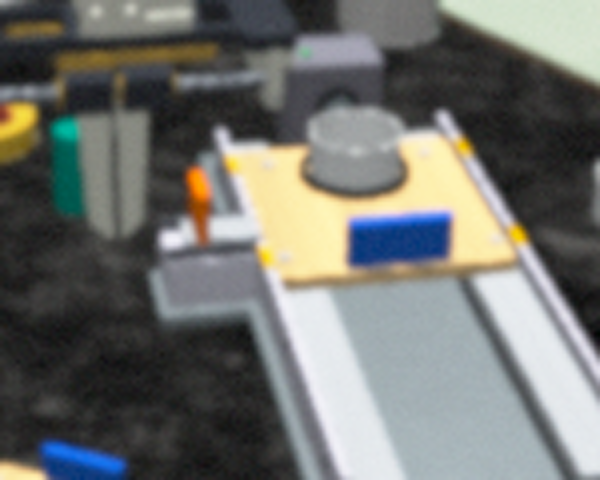

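```bash
python3 - <<'E'
from fit import *
C=lambda p:(p-[200,150]+.5)*4-.5
print(C(proj("scene",W(q,[[.0463,.1518,.055],[.0388,.1518,.055],[.0388,.1343,.055],[.0388,.1693,.055],[.031,.108,.08],[.062,.108,.08],[.02,.132,.048]]))))
E
```

```text
[[117.1108518  228.69672071]
 [118.66702842 235.40518775]
 [150.10675761 232.86317035]
 [ 87.03631132 237.96264723]
 [199.0499262  196.53252334]
 [190.51780931 170.0854514 ]
 [158.97424663 260.6223567 ]]
```

The fingers project where expected and are outside the orange tab. Pushing inward.

Emit:
carry_out:
  commands:
    - [[0,-0.6,0.1,0],[0,-0.8,0,0],[0,-0.5,0,0],[0,-0.3,0,0],[0,-0.2,0,0],[0,-0.2,0,0],[0,-0.2,0,0],[0,-0.2,0,0],[0,0,0,0]]

```text
t: 9.97
tool_pos: [0.6973, 0.0282, 0.0677]
orientation: [0.502, 3.101, 0.0]
force: [-0.4, 0.2, 0.4]
opening: 0.0007
```

Emit:
carry_out:
  commands:
    - [[0,-0.2,0,0],[0,-0.2,0,0],[0,-0.2,0,0],[0,-0.2,0,0],[0,-0.2,0,0],[0,0,0,0]]

```text
t: 10.47
tool_pos: [0.694, 0.0184, 0.0676]
orientation: [-0.502, -3.101, 0.0]
force: [0.8, 0.7, 0.8]
opening: 0.0002
```

```bash
python3 - <<'E'
from st import *
for n in("scene",):
    a=robot.read_camera(n);b=a[150:270,200:350];cv2.imwrite(f"pics/{n}8.png",cv2.resize(b[:,:,::-1],None,fx=4,fy=4,interpolation=cv2.INTER_CUBIC))
E
```

```text
t 10.4667 tcp [0.694  0.0184 0.0676] rail [0.0461 0.1124] F [0.7545 0.6702 0.7711] open 0.0002156377258099665
toolx yaw rel rail -x deg 0.19832110405593276 toolz [-0.0003 -0.0001 -1.    ]
F rail 0.5013868894466251 0.875780184735829 0.7710541190222495
```

View pics/scene8.png

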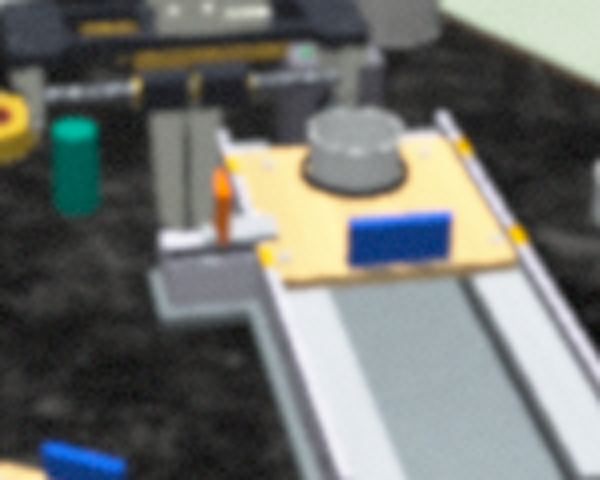

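The keeper is moving and its tongue is starting over the board (about (262,228)). I'll continue until the force rises.

Emit:
carry_out:
  commands:
    - [[0,-0.2,0,0],[0,-0.2,0,0],[0,-0.1,0,0],[0,0,0,0]]

```text
t: 10.85
tool_pos: [0.6925, 0.0138, 0.0676]
orientation: [-0.502, -3.101, 0.0]
force: [0.1, 0.5, 0.8]
opening: 0.0008
```

Emit:
carry_out:
  commands:
    - [[0,-0.1,0,0],[0,-0.1,0,0],[0,0,0,0]]

```text
t: 11.1
tool_pos: [0.6919, 0.0121, 0.0676]
orientation: [-0.502, -3.101, 0.0]
force: [-0.8, 0.5, -0.1]
opening: 0.0006
```

Emit:
carry_out:
  commands:
    - [[0,-0.1,0,0],[0,0,0,0]]

```text
t: 11.27
tool_pos: [0.6916, 0.0111, 0.0676]
orientation: [-0.502, -3.101, 0.0]
force: [-0.2, 0.3, 0.3]
opening: 0.0003
```

Emit:
carry_out:
  commands:
    - [[0,-0.1,0,0],[0,0,0,0]]

```text
t: 11.43
tool_pos: [0.6913, 0.0102, 0.0676]
orientation: [-0.502, -3.101, 0.0]
force: [-0.1, 1.2, -0.3]
opening: 0.0006
```

Emit:
carry_out:
  commands:
    - [[0,-0.1,0,0],[0,0,0,0]]

```text
t: 11.6
tool_pos: [0.6909, 0.0092, 0.0676]
orientation: [-0.502, -3.101, 0.0]
force: [-0.7, 1.3, 0.0]
opening: 0.0009
```

Emit:
carry_out:
  commands:
    - [[0,-0.1,0,0],[0,0,0,0]]

```text
t: 11.77
tool_pos: [0.6906, 0.0083, 0.0676]
orientation: [-0.502, -3.101, 0.0]
force: [-0.1, 0.7, 0.3]
opening: 0.0004
```

Emit:
carry_out:
  commands:
    - [[0,-0.1,0,0],[0,0,0,0]]

```text
t: 11.93
tool_pos: [0.6905, 0.008, 0.0677]
orientation: [0.502, 3.101, 0.002]
force: [0.6, 5.2, -0.3]
opening: 0.0003
```

```bash
python3 - <<'E'
from st import *
for n in("scene",):
    a=robot.read_camera(n);b=a[150:270,200:350];cv2.imwrite(f"pics/{n}9.png",cv2.resize(b[:,:,::-1],None,fx=4,fy=4,interpolation=cv2.INTER_CUBIC))
E
```

```text
t 11.9333 tcp [0.6905 0.008  0.0677] rail [0.0461 0.1015] F [ 0.6194  5.2103 -0.3133] open 0.0003033661140088498
toolx yaw rel rail -x deg 0.2225789203266277 toolz [ 0.0004  0.001  -1.    ]
F rail -1.0745518207847882 5.135824392308088 -0.31329774016416156
```

View pics/scene9.png

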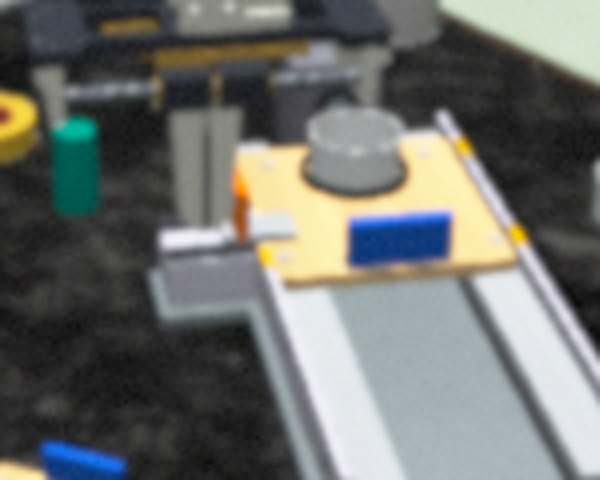

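The force jumped to 5 N with the face at about y = 84 mm, i.e. about 24 mm of travel: the stop. One more nudge to confirm, then withdraw.

Emit:
carry_out:
  commands:
    - [[0,-0.1,0,0],[0,0,0,0]]

```text
t: 12.15
tool_pos: [0.6905, 0.0079, 0.0677]
orientation: [0.501, 3.101, 0.003]
force: [1.9, 8.6, -1.6]
opening: 0.0003
```

Emit:
carry_out:
  commands:
    - [[0,0.4,0,0],[0,1,0,0],[0,2,0,0],[0,1.5,-1,0],[0,0,-3,0],[0,0,-3.5,0],[0,0,-3.5,0],[0,1,-2,0],[1,3,0,0],[1,3.5,0,0],[1,3.5,0,0],[1,3,0,0],[0.5,1,0,0],[0,0,0,0]]

```text
t: 13.32
tool_pos: [0.7094, 0.2132, 0.1974]
orientation: [-0.496, -3.102, -0.0]
force: [-0.3, -0.9, -0.3]
opening: 0.0006
```

```bash
python3 - <<'E'
from st import *
for n in("scene","top"):
    a=robot.read_camera(n);b=a[145:295,225:385] if n=="scene" else a[130:300,225:380];k=4 if n=="scene" else 3.5;cv2.imwrite(f"pics/{n}10.png",cv2.resize(b[:,:,::-1],None,fx=k,fy=k,interpolation=cv2.INTER_CUBIC))
E
```

```text
t 13.3167 tcp [0.7094 0.2132 0.1974] rail [-0.0014  0.3019] F [-0.3252 -0.8521 -0.3286] open 0.0005788952419019609
toolx yaw rel rail -x deg 0.43836994157121634 toolz [-0.0002  0.0002 -1.    ]
F rail -0.03650264190945168 -0.9113088648090288 -0.32858704202179223
```

View pics/scene10.png

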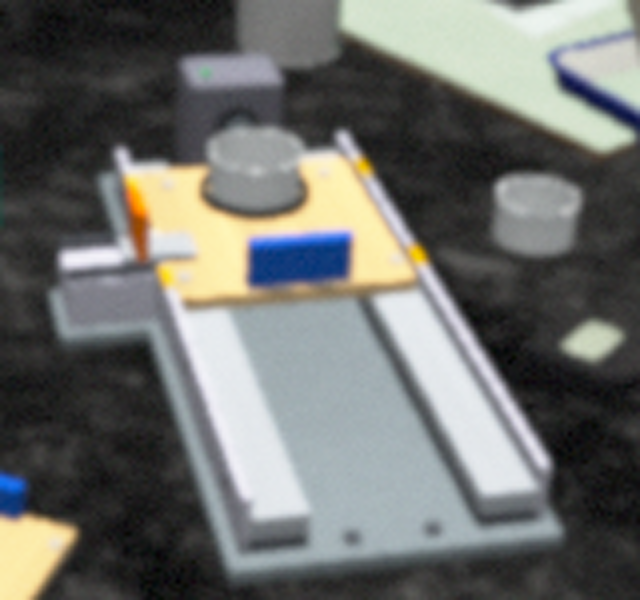

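View pics/top10.png

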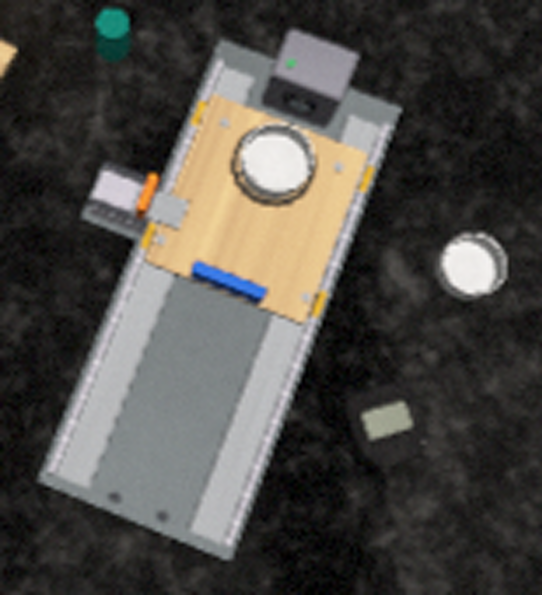

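The keeper's tongue lies over the board (top view (168,210)) and the can stands in its ring at (275,163). The cap, spare can and stopwatch are where they started, and the hand is clear. Handing in.

```bash
python3 -c "
from plant import robot
print(robot.close_job())"
```

```text
the job is handed in; nothing more can be done
None
```

The board is down in its notches with the can still standing in its ring, and the keeper is pushed home over it. I handed the job in at about 13.4 s of the 48 s allowed; no verdict was reported.

- **Board:** I pushed the blue tab about 116 mm with closed fingertips. Triangulating from both cameras put the board's top at about 40 mm, against a little over 48 mm before, with the rear and front screw points all at the lowered height. The force readings stayed around 3 N. I left the board inside its 6 mm play and did not press it against the far walls of the notches.
- **Keeper:** I pushed the orange tab in about 24 mm. At the end the force rose from about 1 N to 5 N and then 8.6 N with no further movement, so it was at its stop. The last pictures show its tongue over the board.
- **Surroundings:** In the last pictures the teal cap, spare can and stopwatch are where they started. The hand is clear and touching nothing.

One check disagreed at first: I had assumed the grey base was centred on the rail unit's origin, which put everything about 11 mm off along the rails. I refitted using the gauge head before moving, and nothing disagreed after that.

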